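# Slide the board holder under the parts feeder and stroke its lever

### The job

Slide the round board holder along the mat, without lifting it, from its yellow parking ring into the white ring under the feeder's outlet, standing it centrally in the ring. Then swing the feeder's sprung lever all the way to its stop, so that it drops the brass part into the holder, and let go so that the lever springs back. Do not touch the brass part with the robot, and leave the jar, screwdriver and brush where they are.

Things in the scene. Friction and masses are not known exactly. Their poses are not given: they have to be found in the camera images.
- holder: Loose round dark steel dish, 260 to 470 g, 100 mm across, 16 mm high, wall 5 mm, inner floor 6 mm up, on a blue mat whose top is at z = 3 mm. Origin: centre of its underside; z up. On its -y side a lug 24 mm wide, 10 mm high carries an upright flat red grip tab. It starts in a yellow printed ring with the tab roughly towards world -y.
- tab (a point): Point in the holder's red grip tab, at holder (0, -63, 38) mm; axes as the holder's. The tab is 12 mm thick along x, 24 mm wide along y, and stands from the lug (10 mm) up to 49 mm above the holder's underside.
- feeder: Fixed parts feeder, grey, aluminium and red. Origin on the mat's top (z = 3 mm); z up. A 23 mm wide channel along its y at x = 0 (floor 34 mm up, walls to 44 mm) ends in an open lip at y = -34 mm, the outlet. Grey base x -25 to 85, y 8 to 100 mm, 34 mm high; red housing x 0 to 85, y 50 to 100 mm, 78 mm high.
- load_spot (a point): Centre of the white printed ring (108 mm across) on the mat, at feeder (0, -60, 0) mm: where the centre of the dish's underside belongs. Axes as the feeder's. The channel overhangs part of the ring with 28 mm of free height: the dish passes below, the tab does not, so keep the tab pointing to feeder -y.
- lever (a joint): Angle of the sprung lever on the feeder, vertical hinge: 0 at rest, 1.10 rad at its stop, growing counter-clockwise seen from above (knob from feeder +y over -x to -y). About 1.5 N at the knob starts it, 4 N holds it at the stop; it springs back when let go. A pin under its arm pushes the part, which falls off the lip in the last third. Swing calmly, knob about 0.1 m/s.
- lever_hinge (a point): Point on the lever's hinge axis, at feeder (62, 0, 70) mm. Axes as the feeder's.
- lever_knob (a point): Middle of the upright red knob at the lever's end: cylinder 16 mm across, 58 to 98 mm above the mat's top, this point 84 mm above it and 150 mm from the hinge axis. At rest at feeder (-66, 78) mm, at the stop (-66, -78) mm. The steel arm to it is 14 mm wide, 58 to 66 mm above the mat's top.
- part: Loose brass-coloured square part, 20 x 20 x 8 mm, 14 to 28 g, in the feeder's channel in front of the lever's pin. Origin: centre of its underside.
- jar: Bystander: small amber jar with black cap, 44 mm in diameter, 45 mm high. Origin: centre of its underside.
- driver: Bystander: screwdriver lying on the mat, 170 mm long along its x. Origin about mid-length, at the underside.
- brush: Bystander: small brush lying on the mat, 150 mm long along its x. Origin about mid-length, at the underside.
There are look-alikes about, which are no part of the job. What is meant by the holder is not pink or purple, and is the smaller of those in its own colour.

How it is judged:
By the outcome, as a careful person would: the job done as asked, in the order asked, and still so for the second after the job is handed in, with the robot touching nothing.
It also fails if it takes over 56 s, if anything falls off the work surface, if the arm or the gripper's body presses on something with over 40 N, if the wrist force passes 120 N, or if a joint passes its speed limit or range.

### The arm

A 7-joint arm with a two-finger parallel gripper is mounted at the origin on the work surface. World frame = base frame: x ahead of the robot, y to its left, z up, the work surface at z = 0. Lengths are in mm, angles in rad, forces in N, time in s.
With the tool pointing down it reaches from about 400 to 850 mm from the base axis. Payload 4.5 kg.
Tool frame: the origin (TCP) lies at the very end of the fingers, on their centre line; the grasp point (between the pads) lies behind it (r.tcp_to_grasp is the z of the grasp point in the tool frame, in mm); z points along the fingers, y is the line along which they close (so a half turn about z gives the same grasp; the last joint's range is limited). The gripper opens to 85 mm and grips with 20 to 120 N. Pads are 22 mm wide; open, the fingers measure 114 mm over their backs; the gripper's body (76 mm by 85 mm) begins 54 mm behind the grasp point. The pads swing forward as they close: fully open they stand 13 mm farther back than shut.
Start: joints at [-1.309, 0.689, -0.195, 1.565, 0.157, 0.902, -0.215], TCP at [141.125, 608.883, 231.317] pointing down, gripper open.
Joint ranges: [-3.01, 3.01], [-0.46, 2.08], [-1.47, 1.51], [0.13, 2.56], [-1, 4.14], [0.04, 2.09], [-2.66, 2.66]. Speed limits (rad/s): [2.57, 2.57, 3.14, 3.14, 3.14, 3.14, 3.14].

### API

Orientations are given as a rotation vector (axis times angle).
In Python, from rig import r gives the robot as it stands.
- The arm moves only by the tool apply_moves, never from a script. Its argument "deltas" is text: rows parted by semicolons, each of 5 numbers parted by spaces: the shift along the world's x, y, z in mm, then the turn about the world's z in degrees, then the finger opening in mm, from 0 to 85.4. In form: tx ty tz twist fingers; .... A call has 1 to 10 rows; each row is the pose to reach, as a shift and turn from the pose commanded when the call began; what a row does not reach only later rows make up. A row lasts 1/10 s, in which the tool goes at most 50 mm and 8.59 degrees, less where a joint would pass 70% of its speed; a pose out of reach is approached as far as the arm can. A call with a gripper value outside its range is refused whole. The fingers move at their own pace and stop on an object; "squeeze" is the grip in N (left out, the last holds). Time passes only in rows, so rows that repeat a pose let the fingers close. It gives the time, the measured TCP pose, the force, the opening and the grip force at its end, in the units of the state.
- r.get_state(): the state, without advancing time (a new reading comes with each control period).
- r.get_image(name): name is "scene" or "side" or "wrist"; returns (picture, depth): 480x640x3 uint8, red, green, blue; 480x640 float32, mm along the optical axis (not along the pixel's ray), 0 where there is no reading.
- r.camera_params(name): a dict with "fovy" (degrees; the focal length in pixels is half the picture's height over the tangent of half this angle, whatever the lens; pixels are square), "cx", "cy" (the principal point, pixels), "dist" ([k1, k2, p1, p2, k3] as OpenCV has them; the pictures are not rectified), "camera_from_world" (4x4, takes a point from world to camera coordinates); the wrist camera has in their place "tool_from_camera" (4x4, takes a point from camera to tool coordinates, whose origin is the TCP and whose axes are the flange's). Camera axes: x right, y up, looking along -z (the intrinsics and any distortion apply to the point x, -y, -z); pixel columns grow to the right and rows downward; lengths in mm; the calibration is good to about 2 mm. A picture is of the moment at which its call begins: read the wrist's pose just before it. camera_params takes no time and is no camera call.
- r.close_job(): hands the job in; it is judged then, once.
Trained networks look in the newest picture that a camera, given by its name, has taken for a name from the list of things; names that differ only in an ending like _2 or _b are one class to them, and where a whole thing is asked for, a point or a joint stands for the part that bears it (a point fixed in the world has none). Each returns a list of dicts, best first, with "score" (0 to 1); they miss things now and then, are a little off and sometimes report something else, mostly with a low value. They report only what shows in the picture. A call takes as long as a camera call. They do not tell look-alikes from the thing itself.
- r.search_frame(camera, thing): "extent" ([left, top, right, bottom] as shares, 0 to 1, of the picture: columns of its width, rows of its height, round what is visible of it).
The state is a dict: "t": time; "joint_positions": joint angles; "qvel": joint speeds; "joint_torque": joint torques, N m; "position": TCP position; "tcp_rot": TCP orientation; "contact_force": force on the tool from outside, world axes, zero at the start; "torque": the same for the moment, N m; "width": finger opening in mm; "grasp_force": force on a finger pad.
Only numpy, scipy, OpenCV 4.12 (cv2) and the standard library are available. Lean on these libraries where they do the work, as an engineer would, in place of code of your own. Each camera call takes 0.05 s, during which the arm holds its last target. There are 200 camera calls.

## Working session

There is one attempt and no reset: what is moved stays moved. The work goes in short steps, Python scripts to look and compute and a tool call to move; the robot and the scene stay as the last step left them, time stands still between calls to the robot, and variables do not carry over. Pictures are saved under pics/ and viewed, at most 13 in all, crops included, and the job is handed in when it is done.

Besides the shell and the picture viewer there is one more tool, called after "Request:" as name(argument=value, ...) on one line, values as JSON. apply_moves: Moves the arm, as the interface text tells. Its arguments: {"type":"object","properties":{"deltas":{"type":"string"},"squeeze":{"type":"number"}},"required":["deltas"]}

```bash
mkdir -p pics; cat > h.py <<'E'
import numpy as np, cv2
from rig import r
def cam(n):
    p=r.camera_params(n); f=240/np.tan(np.radians(p['fovy'])/2)
    K=np.array([[f,0,p['cx']],[0,f,p['cy']],[0,0,1]]); d=np.array(p['dist'],float)
    if 'camera_from_world' in p: W=np.linalg.inv(np.array(p['camera_from_world']))
    else:
        s=r.get_state(); T=np.eye(4); T[:3,:3]=cv2.Rodrigues(np.array(s['tcp_rot'],float))[0]; T[:3,3]=s['position']
        W=T@np.array(p['tool_from_camera'])
    return K,d,W
def onplane(c,px,z):
    K,d,W=c; u=cv2.undistortPoints(np.array(px,float).reshape(-1,1,2),K,d).reshape(-1,2)
    D=np.c_[u[:,0],-u[:,1],-np.ones(len(u))]@W[:3,:3].T; o=W[:3,3]
    return o+D*((z-o[2])/D[:,2])[:,None]
def cloud(c,dep):
    K,d,W=c; v,u=np.mgrid[:480,:640]
    q=cv2.undistortPoints(np.stack([u,v],-1).reshape(-1,1,2).astype(float),K,d).reshape(-1,2)
    z=dep.reshape(-1,1); P=np.c_[q[:,:1],-q[:,1:],-np.ones((len(q),1))]*z
    return (P@W[:3,:3].T+W[:3,3]).reshape(480,640,3)
def shot(n,name):
    c=cam(n); im,dep=r.get_image(n); cv2.imwrite(f'pics/{name}.png',im[:,:,::-1]); np.savez(f'pics/{name}.npz',im=im,dep=dep,P=cloud(c,dep),W=c[2]); return c,im,dep
E
python3 - <<'E'
from h import *
s=r.get_state(); print(s['t'],s['position'],s['tcp_rot'],r.tcp_to_grasp)
a=shot('scene','s1'); b=shot('side','d1')
cv2.imwrite('pics/both.png',cv2.resize(np.vstack([a[1],b[1]]),(450,600*1))[:,:,::-1])
for n in('scene','side'):
  for t in('holder','tab','feeder','lever_knob','part','jar'):
    print(n,t,[(round(x['score'],2),[round(float(e)*k) for e,k in zip(x['extent'],(640,480,640,480))]) for x in r.search_frame(n,t)])
E
```

```text
0.0 [141.03837848 608.19129968 230.45268304] [-3.56891856e-01 -3.12120649e+00  3.00660818e-03] -18.700000000000003
scene holder [(0.73, [226, 165, 275, 204]), (0.6, [248, 257, 292, 288]), (0.6, [303, 316, 346, 364]), (0.52, [254, 326, 272, 346]), (0.33, [427, 238, 451, 295]), (0.18, [379, 236, 472, 309])]
scene tab [(0.97, [224, 164, 274, 206]), (0.93, [249, 257, 292, 292]), (0.68, [136, 207, 189, 246]), (0.58, [303, 314, 348, 359])]
scene feeder [(0.91, [380, 237, 473, 307])]
scene lever_knob [(0.69, [428, 237, 451, 296])]
scene part [(0.44, [424, 272, 430, 279])]
scene jar [(0.52, [254, 326, 275, 348])]
side holder [(0.89, [389, 353, 450, 437]), (0.84, [356, 179, 389, 210]), (0.69, [248, 340, 311, 414]), (0.59, [334, 244, 378, 280])]
side tab [(0.78, [386, 354, 451, 437]), (0.74, [354, 178, 391, 212]), (0.6, [337, 242, 381, 282]), (0.53, [229, 127, 301, 192]), (0.42, [228, 145, 284, 163])]
side feeder [(0.71, [228, 130, 302, 186])]
side lever_knob [(0.57, [227, 144, 287, 162])]
side part []
side jar [(0.83, [406, 209, 420, 228]), (0.26, [334, 243, 377, 280])]
```

View pics/s1.png

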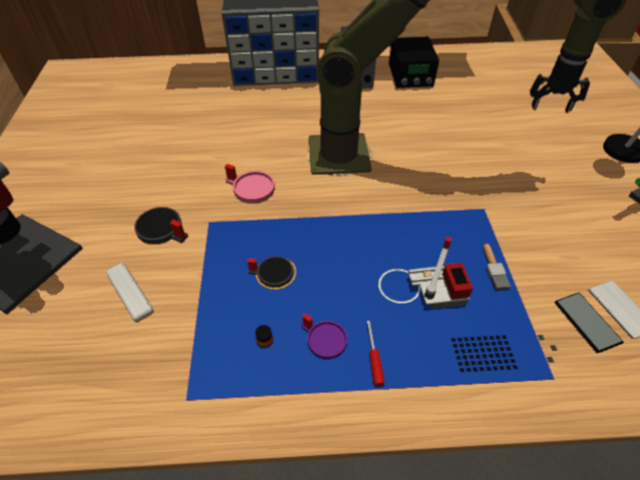

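View pics/d1.png

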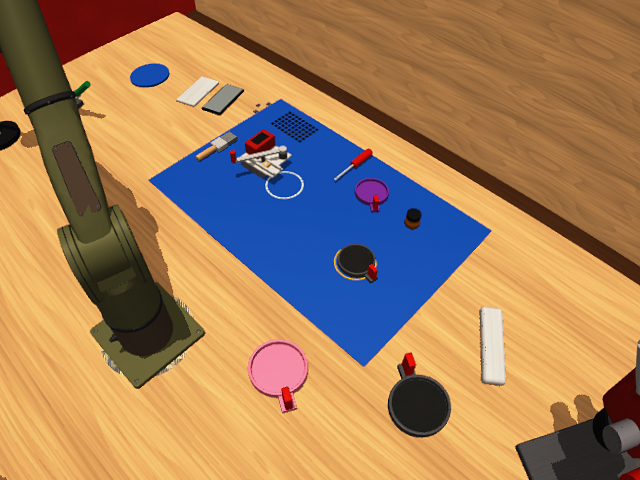

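The scene view shows the holder as the small black dish with yellow ring at (276,272) and its tab at (253,265). The white ring is at (399,286), the feeder at (445,285) and the knob at (447,242). The larger black dish at (158,225) and the pink and purple dishes are look-alikes. The side view agrees.

```bash
cat >> h.py <<'E'
def circ(P):
    A=np.c_[P[:,:2],np.ones(len(P))]; s=np.linalg.lstsq(A,(P[:,:2]**2).sum(1),rcond=None)[0]
    c=s[:2]/2; return c,np.sqrt(s[2]+c@c)
def pick(im,box,f):
    x0,y0,x1,y1=box; a=im[y0:y1,x0:x1].astype(int); m=f(a[...,0],a[...,1],a[...,2]); v,u=np.nonzero(m); return np.c_[u+x0,v+y0]
red=lambda R,G,B:(R>110)&(G<60)&(B<60)
white=lambda R,G,B:(R>140)&(G>140)&(B>140)
dark=lambda R,G,B:(R<70)&(G<70)&(B<75)
E
python3 - <<'E'
from h import *
np.set_printoptions(precision=1,suppress=True)
for n,f,ring,tab,dish,knob in(('scene','s1',(370,262,408,310),(244,256,259,272),(254,254,300,290),(440,234,455,248)),('side','d1',(262,172,306,202),(364,262,380,282),(332,240,368,280),(228,148,237,164))):
    c=cam(n); im=np.load(f'pics/{f}.npz')['im']
    p=pick(im,ring,white); q=onplane(c,p,3); print(n,'ring',len(p),circ(q))
    p=pick(im,dish,dark); h=cv2.convexHull(p.astype(np.int32)).reshape(-1,2); print('dish',cv2.minEnclosingCircle(onplane(c,h,17)[:,:2].astype(np.float32)))
    for nm,b,z in(('tab',tab,33),('knob',knob,85)):
        p=pick(im,b,red); print(nm,len(p),onplane(c,p,z).mean(0) if len(p) else 0)
E
```

```text
scene ring 97 (array([573.9, 114.5]), np.float64(53.89901256909052))
dish ((510.7848205566406, -227.1796875), 57.52384948730469)
tab 24 [ 486.7 -286.5   33. ]
knob 16 [488.6 253.   85. ]
side ring 169 (array([572.5, 118.6]), np.float64(56.44070925095154))
dish ((503.1620788574219, -233.6205596923828), 57.3382453918457)
tab 37 [ 505.9 -279.8   33. ]
knob 15 [505.5 258.9  85. ]
```

Request:
apply_moves(deltas="30 -40 10 -8 85; 70 -70 20 -16 85; 110 -100 30 -24 85; 145 -135 40 -32 85; 180 -170 50 -40 85; 215 -205 60 -48 85; 250 -240 70 -56 85; 285 -275 70 -64 85; 320 -310 70 -72 85; 350 -345 70 -76 85")

```text
t: 1.7
position: [492.6, 262.8, 301.7]
tcp_rot: [2.207, 2.235, 0.002]
contact_force: [0.6, 1.6, -1.4]
width: 85.2
grasp_force: 0.0
```

Request:
apply_moves(deltas="20 -35 0 0 85; 40 -80 0 0 85; 40 -125 0 0 85; 40 -150 0 0 85; 40 -160 0 0 85; 40 -160 0 0 85")

```text
t: 2.3
position: [531.2, 103.1, 301.5]
tcp_rot: [2.205, 2.237, 0.001]
contact_force: [1.4, -0.1, -0.0]
width: 84.9
grasp_force: 0.0
```

```bash
python3 - <<'E'
from h import *
np.set_printoptions(precision=2,suppress=True)
s=r.get_state(); print(s['t'],s['position'],s['tcp_rot'],s['contact_force'])
c=shot('wrist','w1')[0]; print(r.camera_params('wrist')); print(c[2])
E
```

```text
2.3 [531.22 103.06 301.5 ] [2.21 2.24 0.  ] [ 1.4  -0.06 -0.01]
{'fovy': 69.59412174198089, 'cx': 315.26306767882784, 'cy': 239.6711933578789, 'dist': array([-0.02,  0.  ,  0.  ,  0.  ,  0.  ]), 'tool_from_camera': array([[   0.  ,    0.96,    0.29,   72.21],
       [   1.  ,   -0.  ,   -0.  ,    0.36],
       [  -0.  ,    0.29,   -0.96, -143.02],
       [   0.  ,    0.  ,    0.  ,    1.  ]])}
[[  1.    -0.01  -0.   530.49]
 [  0.02   0.96   0.29 175.25]
 [  0.    -0.29   0.96 444.54]
 [  0.     0.     0.     1.  ]]
```

View pics/w1.png

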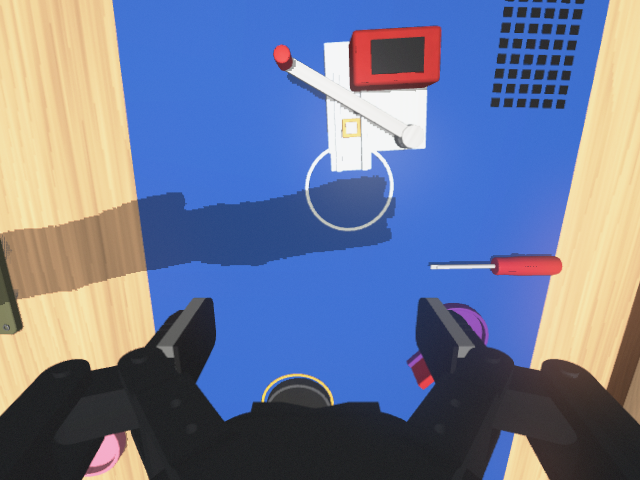

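The wrist view shows the white ring centred at about (349,188), the channel lip at (351,168), the part at (351,127), the knob at (283,56), the hinge at (412,135) and the red housing at (395,58).

```bash
python3 - <<'E'
from h import *
np.set_printoptions(precision=1,suppress=True)
c=cam('wrist'); im=np.load('pics/w1.npz')['im']
p=np.vstack([pick(im,(300,178,400,235),lambda R,G,B:(R>130)&(G>150))])
ring,rad=circ(onplane(c,p,3)); print('ring',ring,rad,len(p))
k=onplane(c,pick(im,(265,38,300,66),red),101); kc=cv2.minEnclosingCircle(k[:,:2].astype(np.float32)); print('knob',kc)
h=onplane(c,pick(im,(345,20,445,95),red),81); print('housing',cv2.minAreaRect(h[:,:2].astype(np.float32)))
v=np.array(kc[0])-ring; print('yaw deg',np.degrees(np.arctan2(v[1],v[0])-np.arctan2(138,-66)),np.hypot(*v),np.hypot(66,138))
P=np.load('pics/w1.npz')['P']; print('depth chk ring',P[230,349],'hinge',P[135,412],'knob',P[52,283])
E
```

```text
ring [574.6 116.2] 54.24145719268687 475
knob ((499.6613464355469, 244.8647918701172), 6.130997657775879)
housing ((605.7950439453125, 253.10086059570312), (83.0478744506836, 48.774436950683594), 4.054474830627441)
yaw deg 4.65173249602083 148.93716453408345 152.97058540778355
depth chk ring [577.2  58.    3.3] hinge [631.  179.   71.6] knob [500.7 248.2 102.1]
```

Request:
apply_moves(deltas="0 -45 0 -2 85; -5 -90 0 -4 85; -10 -140 0 -6 85; -20 -190 -15 -8 85; -30 -240 -30 -10 85; -30 -290 -45 -12 85; -35 -335 -60 -12 85; -35 -370 -80 -12 85; -35 -370 -80 -12 85; -35 -370 -80 -12 85")

```text
t: 3.35
position: [497.2, -264.5, 220.5]
tcp_rot: [-2.422, -1.998, -0.001]
contact_force: [1.4, 0.6, 0.5]
width: 84.9
grasp_force: 0.0
```

```bash
python3 - <<'E'
from h import *
s=r.get_state(); print(s['t'],s['position'],s['tcp_rot'])
shot('wrist','w2')
E
```

```text
3.35 [ 497.16495062 -264.51448656  220.5076054 ] [-2.42238872e+00 -1.99777214e+00 -1.49648893e-03]
```

View pics/w2.png

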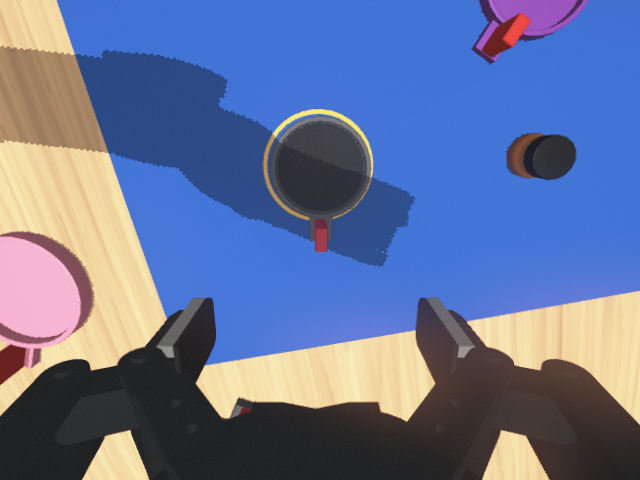

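The wrist view shows the dish rim centred at about (320,166), and the red tab at (321,236), straight below the dish.

```bash
python3 - <<'E'
from h import *
np.set_printoptions(precision=1,suppress=True)
c=cam('wrist'); d=np.load('pics/w2.npz'); im=d['im']; P=d['P']
t=pick(im,(308,205,335,260),lambda R,G,B:(R>70)&(R>2*G)&(R>2*B)&(G<60)); 
T=P[t[:,1],t[:,0]]; top=T[T[:,2]>48]; print('tab top by depth',len(top),top.mean(0),cv2.minAreaRect(top[:,:2].astype(np.float32)))
m=(P[...,2]>16)&(P[...,2]<22); m[:100]=0;m[230:]=0;m[:,:255]=0;m[:,385:]=0
Q=P[m]; print('dish rim',len(Q),cv2.minEnclosingCircle(Q[:,:2].astype(np.float32)),Q.mean(0),circ(Q))
v=top.mean(0)[:2]-circ(Q)[0]; print('yaw',np.degrees(np.arctan2(v[0],-v[1])),np.hypot(*v))
E
```

```text
tab top by depth 95 [ 498.3 -280.9   55.6] ((505.7747802734375, -245.60357666015625), (103.79595184326172, 10.304267883300781), 79.99331665039062)
dish rim 1626 ((509.9875183105469, -224.90647888183594), 51.458560943603516) [ 511.1 -222.    19. ] (array([ 510.8, -223.5]), np.float64(47.217374061832146))
yaw -12.288688454642477 58.779271239672845
```

Request:
apply_moves(deltas="1 -21 -50 0 85; 1 -21 -95 0 85; 1 -21 -135 0 85; 1 -21 -165 0 85; 1 -21 -185 0 85; 1 -21 -197 0 85; 1 -21 -197 0 85; 1 -21 -197 0 40; 1 -21 -197 0 25; 1 -21 -197 0 25", squeeze=40)

```text
t: 4.4
position: [497.9, -287.4, 25.5]
tcp_rot: [2.423, 1.996, 0.001]
contact_force: [-0.7, -0.1, 0.6]
width: 43.4
grasp_force: 0.0
```

Request:
apply_moves(deltas="0 0 0 0 5; 0 0 0 0 0; 0 0 0 0 0; 0 0 0 0 0; 0 0 0 0 0; 0 0 0 0 0", squeeze=40)

```text
t: 5.0
position: [497.4, -287.4, 24.9]
tcp_rot: [2.425, 1.996, 0.001]
contact_force: [-0.4, 0.3, 6.1]
width: 11.3
grasp_force: 40.0
```

```bash
python3 - <<'E'
from h import *
np.set_printoptions(precision=2,suppress=True)
s=r.get_state(); print(s['t'],s['position'],s['tcp_rot'],s['contact_force'],s['torque'],s['width'],s['grasp_force'])
c,im,dep=shot('wrist','w3'); P=np.load('pics/w3.npz')['P']
m=(P[...,2]>16)&(P[...,2]<22); m[280:]=0;m[:,:220]=0;m[:,420:]=0
Q=P[m]; print(len(Q),circ(Q),cv2.minEnclosingCircle(Q[:,:2].astype(np.float32)))
E
```

```text
5.0 [ 497.41 -287.39   24.89] [2.42 2.   0.  ] [-0.36  0.3   6.12] [ 0.05  0.13 -0.07] 11.263373825984019 40.02213656902313
6864 (array([ 510.18, -223.83]), np.float64(46.72917434969438)) ((509.9369201660156, -225.64613342285156), 51.49506378173828)
```

View pics/w3.png

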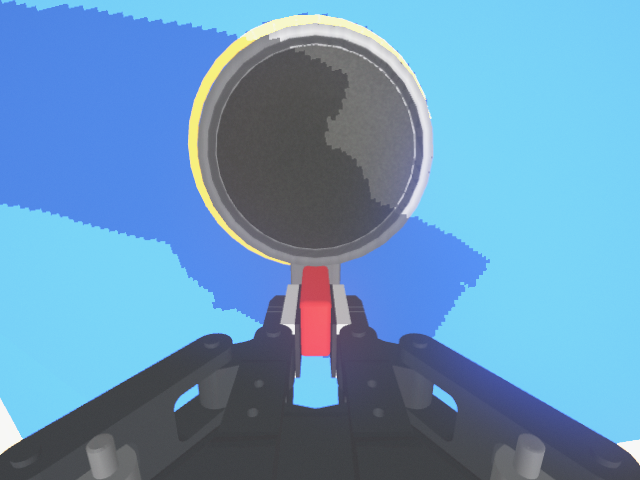

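Request:
apply_moves(deltas="2 8 0 0 0; 6 25 0 1 0; 11 45 0 2 0; 16 65 0 3 0; 20 85 0 4 0; 25 105 0 5 0; 30 125 0 6 0; 35 145 0 7 0; 39 162 0 8 0; 41 170 0 8 0")

```text
t: 6.05
position: [538.7, -116.1, 24.8]
tcp_rot: [2.276, 2.163, 0.0]
contact_force: [-0.8, -4.8, 6.7]
width: 11.2
grasp_force: 40.2
```

Request:
apply_moves(deltas="2 8 0 0 0; 6 25 0 1 0; 11 45 0 2 0; 16 65 0 3 0; 20 85 0 4 0; 25 105 0 5 0; 30 122 0 6 0; 33 137 0 7 0; 35 145 0 7 0; 35 145 0 7 0")

```text
t: 7.05
position: [573.6, 29.8, 24.9]
tcp_rot: [2.14, 2.299, 0.002]
contact_force: [0.4, -0.4, 6.8]
width: 11.2
grasp_force: 40.2
```

```bash
python3 - <<'E'
from h import *
np.set_printoptions(precision=2,suppress=True)
s=r.get_state(); print(s['t'],s['position'],s['tcp_rot'],s['contact_force'],s['torque'],s['width'],s['grasp_force'])
c,im,dep=shot('wrist','w4'); P=np.load('pics/w4.npz')['P']
m=(P[...,2]>16)&(P[...,2]<22); m[280:]=0;m[:,:180]=0;m[:,450:]=0
Q=P[m]; print(len(Q),circ(Q),cv2.minEnclosingCircle(Q[:,:2].astype(np.float32)))
E
```

```text
7.05 [573.56  29.81  24.86] [2.14 2.3  0.  ] [ 0.38 -0.37  6.81] [0.15 0.04 0.05] 11.161084808877169 40.22652983665466
9321 (array([569.15,  94.3 ]), np.float64(46.77186016057601)) ((569.1534423828125, 92.47020721435547), 51.66008758544922)
```

View pics/w4.png

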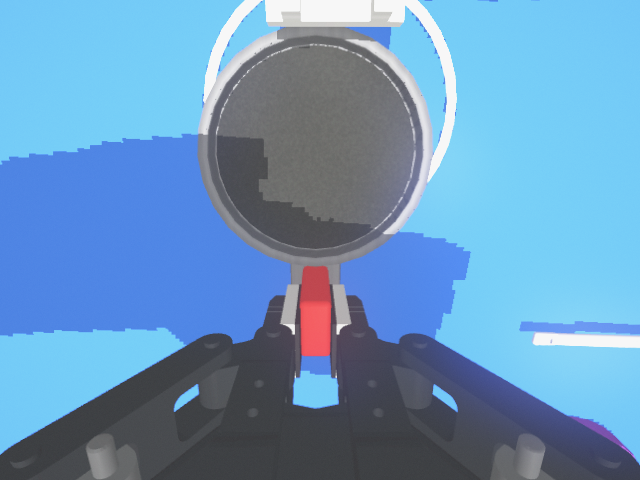

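The wrist view shows the dish entering the white ring: the ring's left edge is at (210,60) and its right edge at (452,90). The ring is about 14 px to the right of the dish centre, and the channel lip is at (335,22). I'll fit the ring from this same view.

```bash
python3 - <<'E'
from h import *
c=cam('wrist'); im=np.load('pics/w4.npz')['im']; f=lambda R,G,B:(R>200)&(G>235)&(B>235)&(R>225)
p=np.vstack([pick(im,(200,5,262,85),f),pick(im,(408,5,462,110),f)])
print(len(p),circ(onplane(c,p,3)))
e=pick(im,(262,0,410,27),f); b=[(u,e[e[:,0]==u,1].max()) for u in range(275,395)]
q=onplane(c,b,40); print('lip yaw',np.degrees(np.arctan(np.polyfit(q[:,0],q[:,1],1)[0])), q.mean(0))
R=cv2.Rodrigues(np.array(r.get_state()['tcp_rot']))[0]; print('tool yaw',np.degrees(np.arctan2(R[1,1],R[0,1])))
E
```

```text
2231 (array([574.54926781, 113.71998402]), np.float64(54.46915727215547))Traceback (most recent call last):
  File "<stdin>", line 5, in <module>
    return umr_maximum(a, axis, None, out, keepdims, initial, where)
ValueError: zero-size array to reduction operation maximum which has no identity
```

Request:
apply_moves(deltas="2 6 0 0 0; 4 14 0 0 0; 5.5 20 0 0 0; 5.5 21 0 0 0; 5.5 21 0 0 0; 5.5 21 0 0 0")

```text
t: 7.7
position: [578.8, 48.7, 24.9]
tcp_rot: [2.142, 2.296, 0.0]
contact_force: [0.6, -2.8, 6.3]
width: 10.9
grasp_force: 40.2
```

```bash
python3 - <<'E'
from h import *
s=r.get_state(); print(s['t'],s['position'],s['contact_force'])
c,im,dep=shot('wrist','w5'); P=np.load('pics/w5.npz')['P']
m=(P[...,2]>16)&(P[...,2]<22); m[280:]=0;m[:,:180]=0;m[:,450:]=0
print('dish',cv2.minEnclosingCircle(P[m][:,:2].astype(np.float32)))
E
```

```text
7.7 [578.82879546  48.65192468  24.88124863] [ 0.64463717 -2.81004091  6.260566  ]
dish ((574.5462646484375, 111.1911392211914), 51.37656021118164)
```

View pics/w5.png

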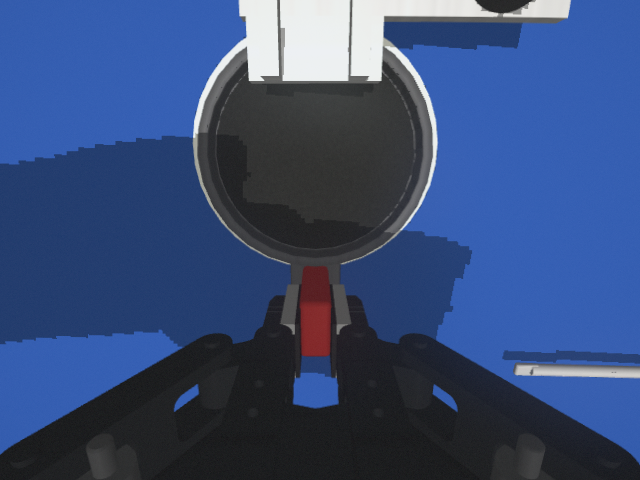

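The dish is centred sideways. Slightly more white shows at the upper left and right, so it should go about 3 mm further in +y.

Request:
apply_moves(deltas="0 2 0 0 0; 0 4 0 0 0; 0 4 0 0 0; 0 3.5 0 0 0; 0 3.5 0 0 0")

```text
t: 8.25
position: [578.8, 51.9, 24.9]
tcp_rot: [2.143, 2.295, -0.0]
contact_force: [-0.9, -3.4, 6.3]
width: 11.5
grasp_force: 40.3
```

Request:
apply_moves(deltas="0 0 0 0 20; 0 0 0 0 40; 0 0 0 0 60; 0 0 0 0 60; 0 0 30 0 60; 0 0 70 0 60; 0 -20 120 0 60; 0 -40 170 0 60; 0 -50 200 0 60; 0 -50 200 0 60")

```text
t: 9.25
position: [582.0, -1.0, 229.8]
tcp_rot: [2.142, 2.285, 0.01]
contact_force: [1.6, -0.5, -0.5]
width: 60.1
grasp_force: 0.0
```

```bash
python3 - <<'E'
from h import *
s=r.get_state(); print(s['t'],s['position'],s['contact_force'])
c,im,dep=shot('wrist','w6'); d=np.load('pics/w6.npz'); P=d['P']
m=(P[...,2]>15.5)&(P[...,2]<22)&(np.hypot(P[...,0]-575,P[...,1]-114)<60)
print('dish',m.sum(),cv2.minEnclosingCircle(P[m][:,:2].astype(np.float32)))
f=im.astype(int); w=(f[...,0]>150)&(f[...,1]>150)&(f[...,2]>150); v,u=np.nonzero(w); q=onplane(c,np.c_[u,v],3)
k=np.abs(np.hypot(q[:,0]-574.5,q[:,1]-114.5)-54)<5; k&=q[:,1]<125
print('ring',k.sum(),circ(q[k])); x=[int(a) for a in np.r_[u[k].min()-60,v[k].min()-80,u[k].max()+60,v[k].max()+80].clip(0)]; print(x)
cv2.imwrite('pics/w6c.png',cv2.resize(im[x[1]:x[3],x[0]:x[2],::-1],None,fx=2.2,fy=2.2))
E
```

```text
9.25 [581.97502123  -0.95585095 229.82822268] [ 1.64127673 -0.4758767  -0.51873151]
dish 1495 ((575.0020751953125, 116.03692626953125), 50.48452377319336)
ring 810 (array([574.50607023, 113.62668109]), np.float64(54.24224982826673))
[196, 0, 429, 228]
```

View pics/w6c.png

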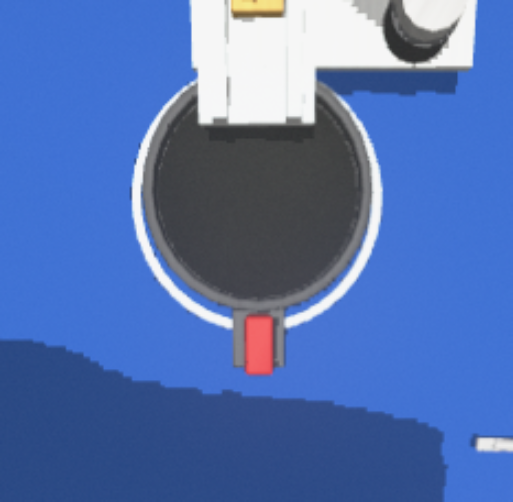

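The ring shows evenly left and right. The gap at the tab side looks slightly wide, so I'll quantify it with rim edges projected at rim height.

```bash
python3 - <<'E'
from h import *
c=cam('wrist'); im=np.load('pics/w6.npz')['im'].astype(int)
# outermost non-blue,non-white dark pixel along rays, lower half
P0=(574.7,115); K,d,W=c; Wi=np.linalg.inv(W)
def px(X):
    q=(np.c_[X,np.ones(len(X))]@Wi.T)[:,:3]*[1,-1,-1]
    return cv2.projectPoints(q,np.zeros(3),np.zeros(3),K,d)[0].reshape(-1,2)
pts=[];rg=[]
for a in np.radians(np.r_[185:256:2,292:366:2]):
    rr=np.arange(40,64,.25); u=px(np.c_[P0[0]+rr*np.cos(a),P0[1]+rr*np.sin(a),np.full(len(rr),19.)])
    v=cv2.remap(im.astype(np.float32),u[:,:1].astype(np.float32),u[:,1:].astype(np.float32),1)[:,0]
    sat=v[:,2]-v[:,0]; i=np.argmax((sat>45)|(v[:,0]>140)); pts.append([P0[0]+rr[i]*np.cos(a),P0[1]+rr[i]*np.sin(a)])
pts=np.array(pts); print('rim',circ(pts), np.std(np.hypot(*(pts-circ(pts)[0]).T)))
from scipy.optimize import least_squares
print(least_squares(lambda p:np.hypot(*(pts-p).T)-50,[575,115],loss='soft_l1').x)
E
```

```text
rim (array([571.69143859, 118.30156905]), np.float64(49.027510799804496)) 0.2039731379217605
[571.5762185  119.65642904]
```

Request:
apply_moves(deltas="0 30 20 0 60; 0 40 20 0 60; 0 40 20 0 60; 0 40 20 0 60; 0 40 20 0 60; 0 40 20 0 60")

```text
t: 9.9
position: [578.2, 41.1, 243.6]
tcp_rot: [-2.145, -2.295, 0.002]
contact_force: [-0.0, 0.2, -0.3]
width: 59.9
grasp_force: 0.0
```

```bash
cat > m.py <<'E'
from h import *
from scipy.optimize import least_squares
c,imr,dep=shot('wrist','w7'); im=imr.astype(np.float32); K,d,W=c; Wi=np.linalg.inv(W)
s=r.get_state(); print(s['t'],s['position'])
def edge(P0,z,lo,hi,test):
    pts=[]
    for a in np.radians(np.r_[170:256:2,290:376:2]):
        rr=np.arange(lo,hi,.25); X=np.c_[P0[0]+rr*np.cos(a),P0[1]+rr*np.sin(a),np.full(len(rr),z)]
        q=(np.c_[X,np.ones(len(X))]@Wi.T)[:,:3]*[1,-1,-1]
        u=cv2.projectPoints(q,np.zeros(3),np.zeros(3),K,d)[0].astype(np.float32)
        v=cv2.remap(im,u[...,0],u[...,1],1)[:,0]; i=np.argmax(test(v)); 
        if i: pts.append(X[i,:2])
    p=np.array(pts); g=circ(p); print(z,g,np.std(np.hypot(*(p-g[0]).T)),len(p)); return p
p=edge((574.7,115),19.,40,64,lambda v:((v[:,2]-v[:,0])>45)|(v[:,0]>140))
print(least_squares(lambda x:np.hypot(*(p-x).T)-50,[575,115],loss='soft_l1').x)
q=edge((574.5,114),3.,62,45,None) if 0 else None
v,u=np.nonzero((im.min(2)>150)); q=onplane(c,np.c_[u,v],3); k=(np.abs(np.hypot(q[:,0]-574.5,q[:,1]-114.5)-54)<5)&(q[:,1]<125); print('ring',k.sum(),circ(q[k]))
cv2.imwrite('pics/w7c.png',imr[:,:,::-1])
E
python3 m.py
```

```text
9.95 [578.37413483  41.25782954 243.79228841]
19.0 (array([574.70091095, 116.40191384]), np.float64(49.33082800443664)) 0.26647243604962645 86
[574.70812825 117.3289325 ]
ring 656 (array([574.49256022, 113.5886789 ]), np.float64(54.18776242632998))
```

View pics/w7.png

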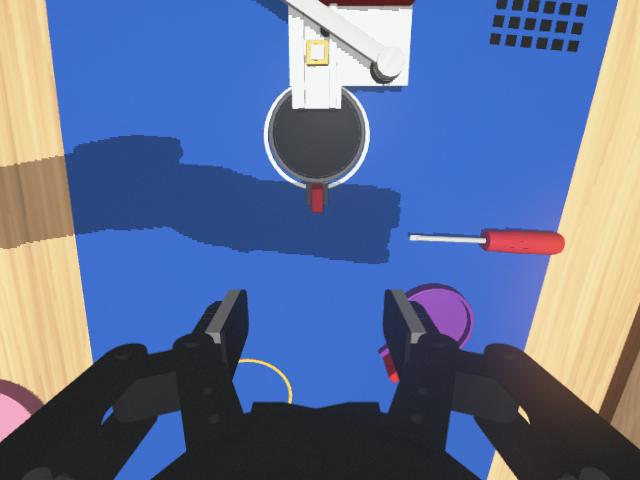

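The view is clear. The dish sits about 2 to 3 mm beyond the ring centre in +y, so I'll regrip and pull it back slightly.

Request:
apply_moves(deltas="0 10 -45 0 60; 0 10 -95 0 60; 0 10 -140 0 60; 0 10 -180 0 60; 0 10 -205 0 60; 0 10 -219 0 60; 0 10 -219 0 60; 0 10 -219 0 30; 0 10 -219 0 15; 0 10 -219 0 5", squeeze=40)

```text
t: 10.95
position: [579.7, 52.5, 26.8]
tcp_rot: [2.142, 2.295, 0.003]
contact_force: [-0.4, -1.0, 0.5]
width: 16.8
grasp_force: 0.0
```

Request:
apply_moves(deltas="0 0 0 0 0; 0 0 0 0 0; 0 0 0 0 0; 0 0 0 0 0; 0 0 0 0 0", squeeze=40)

```text
t: 11.45
position: [579.5, 52.4, 26.7]
tcp_rot: [2.143, 2.296, 0.003]
contact_force: [-0.7, 0.4, 7.3]
width: 11.0
grasp_force: 40.2
```

Request:
apply_moves(deltas="0 -1 0 0 0; 0 -2 0 0 0; 0 -3 0 0 0; 0 -3 0 0 0; 0 -2.5 0 0 0; 0 -2.5 0 0 0")

```text
t: 12.05
position: [579.6, 52.1, 26.8]
tcp_rot: [-2.142, -2.298, -0.006]
contact_force: [-0.8, 3.9, 7.9]
width: 11.3
grasp_force: 40.2
```

Request:
apply_moves(deltas="0 -1 0 0 0; 0 -2 0 0 0; 0 -2 0 0 0; 0 -2 0 0 0; 0 -1 0 0 0; 0 -1 0 0 0")

```text
t: 12.65
position: [579.8, 50.6, 26.7]
tcp_rot: [2.142, 2.298, 0.005]
contact_force: [0.0, 2.8, 6.9]
width: 11.2
grasp_force: 40.2
```

Request:
apply_moves(deltas="0 0 0 0 20; 0 0 0 0 40; 0 0 0 0 60; 0 0 0 0 60; 0 0 30 0 60; 0 0 75 0 60; 0 0 125 0 60; 0 0 170 0 60; 0 0 215 0 60; 0 0 220 0 60")

```text
t: 13.65
position: [582.0, 48.5, 251.0]
tcp_rot: [2.139, 2.29, 0.013]
contact_force: [0.8, -0.1, 0.1]
width: 59.9
grasp_force: 0.0
```

Request:
apply_moves(deltas="0 0 0 0 60; 0 0 0 0 60; 0 0 0 0 60; 0 0 0 0 60")

```text
t: 14.05
position: [577.8, 48.8, 243.8]
tcp_rot: [-2.142, -2.295, 0.004]
contact_force: [0.9, 0.2, 0.4]
width: 60.0
grasp_force: 0.0
```

```bash
python3 m.py; python3 - <<'E'
from h import *
c=cam('wrist'); im=np.load('pics/w7.npz')['im']; print(cv2.Rodrigues(np.array(r.get_state()['tcp_rot']))[0])
E
```

```text
14.1 [577.95848552  48.81362051 244.0189424 ]
19.0 (array([575.33721094, 113.84140982]), np.float64(49.057087810515384)) 0.34956867686876425 86
[575.31915517 115.1949319 ]
ring 608 (array([574.58188303, 113.63225165]), np.float64(54.272943508133416))
[[-6.87916571e-02  9.97628128e-01 -2.41374785e-03]
 [ 9.97631022e-01  6.87908971e-02 -3.96576737e-04]
 [-2.29592227e-04 -2.43531090e-03 -9.99997008e-01]]
```

```bash
python3 -c "
from h import *
s=r.get_state();print(s['joint_positions'],s['position'])
H=np.array([632.2,178.2])
for k in range(0,12):
  a=np.radians(152.6+k*63.2/11); print(k,np.round(149.5*np.array([np.cos(a),np.sin(a)])+H-[499.5,247],1),round(k*63.2/11,1))"
```

```text
[-0.32121037  0.62662863  0.27019412  1.70296884 -0.21098647  0.84306781
  0.11022485] [577.95848552  48.81362051 244.0189424 ]
0 [-0. -0.] 0.0
1 [ -6.2 -13.6] 5.7
2 [-11.1 -27.8] 11.5
3 [-14.5 -42.4] 17.2
4 [-16.4 -57.3] 23.0
5 [-16.8 -72.3] 28.7
6 [-15.7 -87.2] 34.5
7 [ -13.1 -102. ] 40.2
8 [  -9.  -116.4] 46.0
9 [  -3.5 -130.3] 51.7
10 [   3.3 -143.7] 57.5
11 [  11.4 -156.3] 63.2
```

Request:
apply_moves(deltas="-5 35 0 8 50; -15 70 0 16 50; -25 105 0 24 50; -40 140 0 32 50; -55 170 0 40 50; -70 190 -10 48 44; -79 198 -30 56 44; -79 198 -40 59 44; -79 198 -40 59 44; -79 198 -40 59 44")

```text
t: 15.1
position: [499.9, 246.4, 205.1]
tcp_rot: [-0.738, -3.054, 0.001]
contact_force: [-0.0, 0.6, 0.3]
width: 43.9
grasp_force: 0.0
```

```bash
python3 - <<'E'
from h import *
s=r.get_state(); print(s['t'],s['position'],s['joint_positions']); R=cv2.Rodrigues(np.array(s['tcp_rot']))[0]; print('yaw',np.degrees(np.arctan2(R[1,1],R[0,1])))
c,im,dep=shot('wrist','w8')
P=np.load('pics/w8.npz')['P']; f=im.astype(int)
m=(f[...,0]>90)&(f[...,1]<70)&(f[...,2]<70)&(P[...,2]>93)&(P[...,2]<108); print(m.sum(),cv2.minEnclosingCircle(P[m][:,:2].astype(np.float32)) if m.any() else 0, P[m].mean(0) if m.any() else 0)
E
```

```text
15.1 [499.94488092 246.41488211 205.13962525] [-0.53219711  0.63135921 -0.01427887  1.80638889  0.01343185  0.70435448
  0.54247884]
yaw 62.82148715765848
68 ((498.45703125, 247.64849853515625), 7.5880656242370605) [493.76961292 249.33130804  98.02797951]
```

View pics/w8.png

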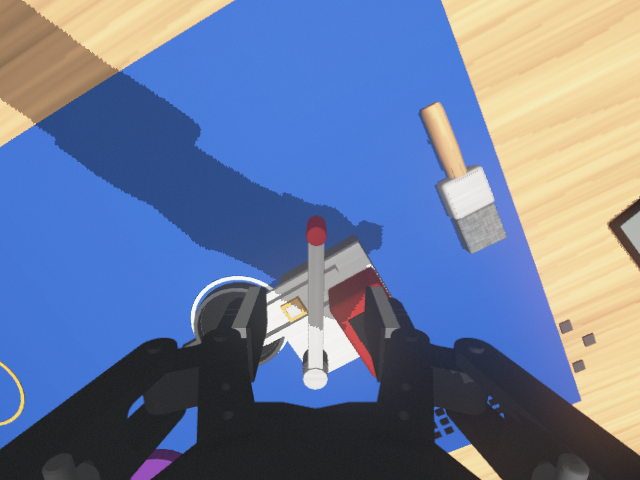

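The wrist view shows the knob at (316,232), midway between the fingers, with the arm running straight toward the hinge at (316,380). I'll descend and straddle it.

Request:
apply_moves(deltas="-1 1 -45 0 44; -1 1 -85 0 44; -1 1 -110 0 44; -1 1 -128 0 44; -1 1 -128 0 44; -1 1 -128 0 34; -1 1 -128 0 24; -1 1 -128 0 24; -1 1 -128 0 24; -1 1 -128 0 24")

```text
t: 16.15
position: [498.9, 248.0, 77.9]
tcp_rot: [0.735, 3.054, 0.001]
contact_force: [0.6, 0.6, 0.1]
width: 23.9
grasp_force: 0.0
```

Request:
apply_moves(deltas="-4 -9 0 3.8 24; -8 -18.5 0 7.7 24; -11 -28 0 11.5 24; -13.5 -37.5 0 15.3 24; -15 -47.5 0 19.2 24; -16.5 -57.5 0 23 24; -17 -67.5 0 26.8 24; -16.5 -77.5 0 30.6 24; -15.5 -87 0 34.5 24; -14 -97 0 38.3 24")

```text
t: 17.15
position: [484.1, 152.3, 77.7]
tcp_rot: [-0.315, 3.126, 0.004]
contact_force: [-1.5, 2.8, 2.1]
width: 23.9
grasp_force: 1.7
```

Request:
apply_moves(deltas="2 -9.5 0 3.8 24; 5 -19.5 0 7.7 24; 8.5 -28.5 0 11.5 24; 12.5 -38 0 15.3 24; 17.5 -46.5 0 19.2 24; 22.5 -55 0 23 24; 25.5 -59.5 0 25 24; 28 -63 0 26.5 24; 29 -65 0 27 24; 29 -65 0 27 24")

```text
t: 18.15
position: [512.4, 87.6, 77.5]
tcp_rot: [1.031, -2.967, -0.004]
contact_force: [-4.5, 4.2, 4.0]
width: 24.0
grasp_force: 2.9
```

```bash
python3 - <<'E'
from h import *
s=r.get_state(); print(s['t'],s['position'],s['contact_force'],s['grasp_force'])
a=shot('scene','s2')[1]; b=shot('side','d2')[1]
cv2.imwrite('pics/c2.png',np.hstack([cv2.resize(a[220:320,350:480],None,fx=3,fy=3),cv2.resize(b[120:220,220:350],None,fx=3,fy=3)])[:,:,::-1])
E
```

```text
18.15 [512.42884886  87.63738869  77.45946151] [-4.48542426  4.18830321  3.96414223] 2.9232363402843475
```

View pics/c2.png

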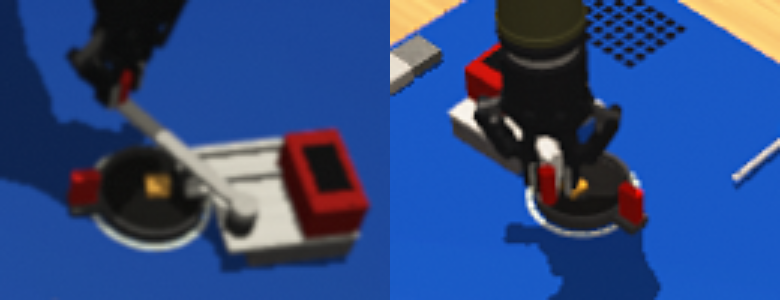

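Both views show the brass part in the dish. I'll push a few mm further to confirm the stop.

Request:
apply_moves(deltas="1.5 -2 0 0 24; 3 -4 0 0 24; 4 -5.5 0 0 24; 4 -5.5 0 0 24")

```text
t: 18.65
position: [513.2, 86.5, 77.3]
tcp_rot: [1.037, -2.962, -0.013]
contact_force: [-10.7, 12.3, 6.1]
width: 23.9
grasp_force: 8.2
```

Request:
apply_moves(deltas="-5 7 0 -1 24; -10.5 15.5 0 -4 24; -20.5 32.5 0 -11.5 24; -28 51 0 -19 24; -32 65.5 0 -25 24; -34.5 80.5 0 -31 24; -36 95 0 -36.5 24; -35.5 110 0 -42 24; -33.5 125 0 -48 24; -30 139.5 0 -54 24")

```text
t: 19.65
position: [488.2, 221.4, 77.5]
tcp_rot: [0.436, 3.11, 0.002]
contact_force: [0.2, 1.9, -0.1]
width: 24.0
grasp_force: 0.7
```

Request:
apply_moves(deltas="5 14 0 -5.5 24; 11 28 0 -11.5 24; 11 28 0 -11.5 24; 11 28 0 -11.5 34; 11 28 0 -11.5 44; 11 28 0 -11.5 44; 11 28 30 -11.5 44; 11 28 75 -11.5 44; 11 28 125 -11.5 44; 11 28 170 -11.5 44")

```text
t: 20.65
position: [498.5, 247.0, 249.5]
tcp_rot: [0.74, 3.053, -0.0]
contact_force: [0.6, 0.3, -0.6]
width: 43.9
grasp_force: 0.0
```

Request:
apply_moves(deltas="0 0 20 0 44; 0 -40 20 0 44; 10 -80 20 0 44; 20 -120 20 0 44; 20 -130 20 0 44; 20 -130 20 0 44; 20 -130 20 0 44; 20 -130 20 0 44")

```text
t: 21.45
position: [518.2, 119.9, 267.3]
tcp_rot: [-0.735, -3.054, -0.002]
contact_force: [0.1, -0.0, -0.4]
width: 44.0
grasp_force: 0.0
```

```bash
python3 - <<'E'
from h import *
s=r.get_state(); print(s['t'],s['position'],s['contact_force'])
w=shot('wrist','w9')[1]; a=shot('scene','s3')[1]
cv2.imwrite('pics/c3.png',np.hstack([cv2.resize(w,(400,300)),cv2.resize(a[150:450,200:600],(400,300))])[:,:,::-1])
E
```

```text
21.45 [518.21045006 119.9159474  267.26493297] [ 0.08685702 -0.04958362 -0.41449509]
```

View pics/c3.png

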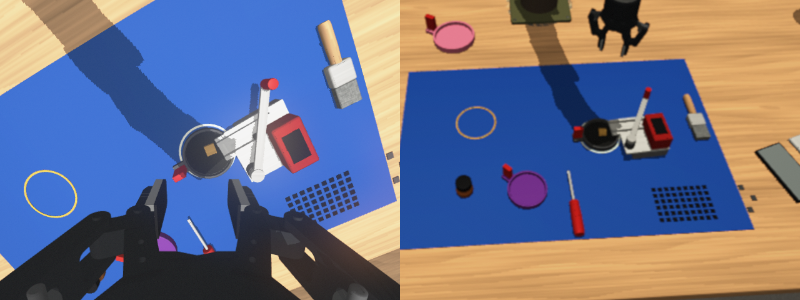

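The part lies in the dish, the dish is in the white ring, the lever is back at rest and the bystanders have not moved. I'm handing it in.

```bash
python3 -c "
from rig import r
print(r.close_job())"
```

```text
the job is handed in; nothing more can be done
None
```

The job is handed in at about 21.5 s: the holder stands in the white ring, about 1 mm off centre by my measurement, the lever went to its stop and back to rest, the brass part lies in the dish, and the jar, screwdriver and brush were not touched.

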